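# Take the cast bracket off the barbed hanger and stand it in the empty cradle

### The job

Take the hanging aluminium bracket off the barbed hanger: raise it, tilt it so that its window can pass, and back it over the barb tip without forcing it. Then stand it upright in the groove of the empty wooden cradle, not sticking out past the cradle's ends, lowering it all the way to the groove's floor before letting go. Leave the finished bracket in the other cradle, the tin, the wire brush and the wrench undisturbed.

Things in the scene. Friction and masses are not known exactly. Their poses are not given: they have to be found in the camera images.
- hanger: Fixed dark steel hanger. Origin: underside centre of its green base plate (110 x 110 x 12 mm), z up, x the way the hook points (roughly away from the robot). In its xz plane, mm: post at x -55 to -35, 24 wide, up to z 150; from it a 10 x 10 shank runs along +x, centre line z 145, top face z 150, to the bend at x 35; there it turns up 45 degrees and runs 45 mm more to its tip.
- hook_bend (a point): Centre of the hook's bar at its bend, 35 mm ahead of and 145 mm above the hanger's origin. Beyond it bar plus barb are 24 mm high measured square to the 45-degree bar (5 below its centre line, 19 above). The bracket passes only when tilted, top towards the post and lower end away from it: 30 to 45 degrees is comfortable, under about 15 it jams.
- barb_tip (a point): Bar's centre at its very end, 67 mm ahead of and 177 mm above the hanger's origin. Here the barb (10 wide, 6 thick) sticks out of the bent bar's upper side and points back towards the post, 20 mm long, 15 degrees above level; its point is about 45 mm ahead of and 180 mm above the hanger's origin.
- bracket: Loose flat aluminium casting, about 0.24 kg, hanging upright on the shank, its x axis about along the hanger's. 10 mm thick (x), 70 wide (y), 170 high (z). Origin: middle of its lower edge, z up along the plate. Full width from z 0 to 110. The window's upper edge rests on the shank's top face. Low 3 mm bosses on one face are for looks; either face may be the front in the cradle.
- bracket_window (a point): Centre of the bracket's through window, 79 mm above the bracket's origin; 30 mm wide, 34 mm high (z 62 to 96). The hook passes through it.
- bracket_tab (a point): Middle of the bracket's plain upper tab, the place to grip, 145 mm above the bracket's origin; the tab is 10 mm thick (x), 34 wide (y), from z 110 to 170.
- cradle_free: Fixed empty wooden cradle block, 70 (x) x 110 (y) x 50 mm high; origin at the centre of its underside. A groove 20 mm wide, open at both ends, runs along its y axis through the middle, 38 mm deep; its floor is 12 mm above the bench. The bracket stands in it with its 70 mm width along y.
- cradle_free_groove (a point): Centre of the groove's floor in the empty cradle, 12 mm above the bench.
- cradle_full: The other fixed wooden cradle, same shape as the empty one, occupied by the finished bracket.
- done_bracket: Finished bracket, same casting as the hanging one (same origin and axes), loose, standing upright in the other cradle's groove, top 182 mm above the bench. Leave alone.
- tin: Empty open steel tin, 72 mm across, 100 mm high, loose, origin centre of underside. Leave alone.
- wrench: Loose steel wrench lying crosswise on the bench between the robot and the work, about 180 mm long, origin under its middle. Leave alone.
- wire_brush: Loose round wire brush head, a dark disc 70 mm across and 25 mm high with a 30 mm wide steel hub, 45 mm high in all; origin centre of underside. Leave alone.
Not all that is in view belongs to the job. There is more than one size of the hanger; the job needs the smaller.

How it is judged:
By the outcome, as a careful person would: the job done as asked, in the order asked, and still so for the second after the job is handed in, with the robot touching nothing.
It also fails if it takes over 51 s, if anything falls off the work surface, if the arm or the gripper's body presses on something with over 40 N, if the wrist force passes 120 N, or if a joint passes its speed limit or range.

### The arm

A 6-joint arm with a two-finger parallel gripper is mounted at the origin on the work surface. World frame = base frame: x ahead of the robot, y to its left, z up, the work surface at z = 0. Lengths are in m, angles in rad, forces in N, time in s.
With the tool pointing down it reaches from about 0.275 to 1 m from the base axis. Payload 8.4 kg.
Tool frame: the origin (TCP) lies at the very end of the fingers, on their centre line; the grasp point (between the pads) lies 19 mm behind it; z points along the fingers, y is the line along which they close (so a half turn about z gives the same grasp; the last joint's range is limited). The gripper opens to 85 mm and grips with 20 to 120 N. Pads are 22 mm wide; open, the fingers measure 114 mm over their backs; the gripper's body (76 mm by 85 mm) begins 54 mm behind the grasp point. The pads swing forward as they close: fully open they stand 13 mm farther back than shut.
Start: joints at [-1.313, 0.353, 1.633, -0, 1.155, -0.002], TCP at [0.161, -0.604, 0.231] pointing down, gripper open.
Joint ranges: [-2.63, 2.63], [-0.92, 2.1], [0.06, 2.66], [-1.3, 4.44], [0, 2.69], [-3.02, 3.02]. Speed limits (rad/s): [2.22, 2.22, 2.79, 3.14, 3.14, 3.14].

### API

Orientations are given as [roll, pitch, yaw] about the fixed x, y, z axes, in that order (R = Rz(yaw) Ry(pitch) Rx(roll)).
In Python, from station import telemetry, capture, job_done gives the robot as it stands.
- The arm moves only by the tool move_arm, never from a script. Its argument "commands" is a list of rows, each an object of numbers: "grip": the opening in per cent of the stroke, from 0 (shut) to 100 (fully open); "tx", "ty", "tz": the shift along the tool's x, y, z in mm; "wx", "wy", "wz": the turn, a rotation vector about the tool's x, y, z in rad. In form: [{"grip": .., "tx": .., "ty": .., "tz": .., "wx": .., "wy": .., "wz": ..}, ...]. A call has 1 to 8 rows; each row shifts and turns the commanded pose from where the row before left it, along the tool's axes as they then stand; what a row does not reach is not made up. A row lasts 1/12 s, in which the tool goes at most 41.7 mm and 7.16 degrees, less where a joint would pass 70% of its speed; a pose out of reach is approached as far as the arm can. A call with a gripper value outside its range is refused whole. The fingers move at their own pace and stop on an object; the grip force is fixed at half the most. Time passes only in rows, so rows that do not move let the fingers close. It gives the time, the measured TCP pose, the force, the opening and the grip force at its end, in the units of the state.
- telemetry.read_state(): the state, without advancing time (a new reading comes with each control period).
- capture(name): name is "side" or "top" or "wrist"; returns a dict with "color" (480x640x3 uint8, blue, green, red), "fx", "fy", "cx", "cy" (pixels), "R" (3x3) and "t" (3): a world point X has camera coordinates R X + t. Camera axes: x right, y down, z forward; pixel columns grow to the right and rows downward; lengths in m; the calibration is good to about 2 mm. A picture is of the moment at which its call begins. There is no depth.
- job_done(): hands the job in; it is judged then, once.
The state is a dict: "clock": time; "q": joint angles; "joint_vel": joint speeds; "joint_efforts": joint torques, N m; "ee_pos": TCP position; "eef_rot": TCP orientation; "contact_force": force on the tool from outside, world axes, zero at the start; "torque": the same for the moment, N m; "finger_gap": opening from 0.0 (shut) to 1.0 (fully open); "finger_force": force on a finger pad.
Only numpy, scipy, OpenCV 4.12 (cv2) and the standard library are available. Lean on these libraries where they do the work, as an engineer would, in place of code of your own. Each camera call takes 0.05 s, during which the arm holds its last target. There are 200 camera calls.

## Working session

There is one attempt and no reset: what is moved stays moved. The work goes in short steps, Python scripts to look and compute and a tool call to move; the robot and the scene stay as the last step left them, time stands still between calls to the robot, and variables do not carry over. Pictures are saved under pics/ and viewed, at most 10 in all, crops included, and the job is handed in when it is done.

Besides the shell and the picture viewer there is one more tool, called as name([rows], argument=value, ...), one row to a line, values as JSON. move_arm: Moves the arm, as the interface text tells. Its arguments: {"type":"object","properties":{"commands":{"type":"array","items":{"type":"object","properties":{"grip":{"type":"number"},"tx":{"type":"number"},"ty":{"type":"number"},"tz":{"type":"number"},"wx":{"type":"number"},"wy":{"type":"number"},"wz":{"type":"number"}}}}},"required":["commands"]}

```bash
mkdir -p pics; ls
python3 - <<'E'
from station import telemetry, capture
import cv2,numpy as np,pickle
d={}
for n in("side","top","wrist"):
    c=capture(n);d[n]=c;cv2.imwrite(f"pics/{n}0.png",c["color"]);print(n,c["fx"],c["cx"],c["cy"],np.round(-np.array(c["R"]).T@c["t"],3),np.round(c["R"],2).tolist())
pickle.dump(d,open("c0.pkl","wb"))
s=telemetry.read_state();print(s)
E
```

```text
pics
side 557.7360463583377 312.5746633552215 245.37557460747598 [0.08  0.704 1.07 ] [[-0.87, -0.5, -0.01], [-0.35, 0.61, -0.71], [0.36, -0.62, -0.7]]
top 557.9511535670606 310.8122460013702 237.5801170835364 [ 0.46  -0.1    1.399] [[0.03, -1.0, -0.01], [-1.0, -0.02, -0.08], [0.07, 0.02, -1.0]]
wrist 341.9314533486649 322.08063157979194 242.4151487990318 [ 0.238 -0.584  0.374] [[0.26, -0.97, -0.0], [-0.92, -0.24, 0.31], [-0.3, -0.08, -0.95]]
{'clock': 0.15, 'q': array([-1.31342324e+00,  3.53448074e-01,  1.63395980e+00,  2.23103610e-05,
        1.15523830e+00, -2.39219577e-03]), 'joint_vel': array([ 0.00094524, -0.0003284 , -0.00387466,  0.00124851, -0.00114848,
        0.00018637]), 'joint_efforts': array([-3.72354971e-04, -6.05634427e+01, -3.42337739e+01,  4.49099377e-05,
        6.22567866e-03,  1.38459382e-05]), 'ee_pos': array([ 0.16045019, -0.60366799,  0.23076125]), 'eef_rot': array([-3.14053919e+00, -2.29222137e-05,  2.59756256e-01]), 'contact_force': array([-0.09100877, -0.19968602, -0.45532705]), 'torque': array([-0.01234291, -0.05644972, -0.01424884]), 'finger_force': 0.0, 'finger_gap': 0.9975538431715606}
```

View pics/side0.png

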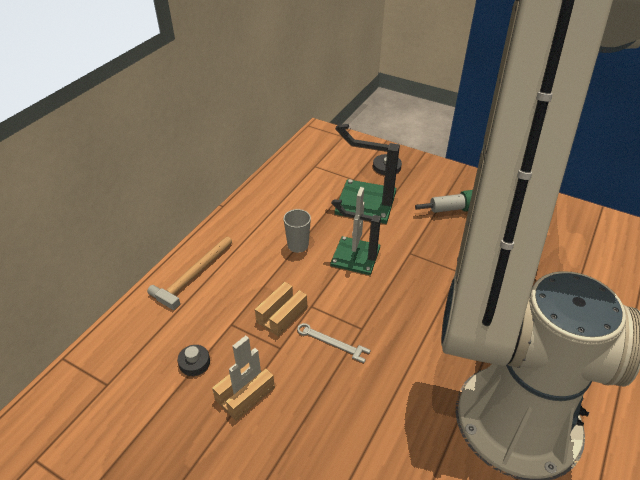

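View pics/top0.png

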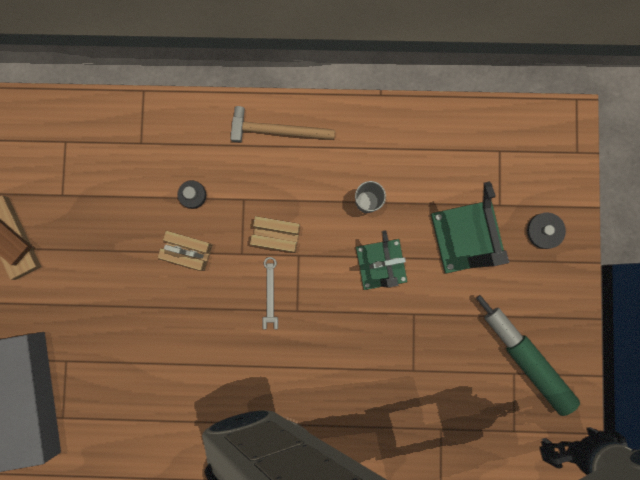

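The side view shows the small hanger with the hanging bracket at (357,245), the big hanger at (368,180), the empty cradle at (281,307), the full cradle with the finished bracket at (244,380), and the tin at (297,230).

In the top view these are: small hanger (382,264), big hanger (470,238), empty cradle (274,235), full cradle (184,250), wrench (270,293), tin (370,197).

Things that could be confused:
- **Hangers:** small (top 382,264) against big (470,238). I choose the small one, which carries the bracket.
- **Brackets:** hanging (395,262) against finished (184,250). I choose the hanging one.
- **Cradles:** empty (274,235) against full (184,250). I choose the empty one.

```bash
cat > h.py <<'E'
import numpy as np,cv2
def ray(c,p):
    R=np.array(c["R"]);o=-R.T@np.array(c["t"])
    return o,R.T@np.array([(p[0]-c["cx"])/c["fx"],(p[1]-c["cy"])/c["fy"],1.])
def onz(c,p,z):
    o,d=ray(c,p);return o+d*(z-o[2])/d[2]
def tri(c1,p1,c2,p2):
    o1,d1=ray(c1,p1);o2,d2=ray(c2,p2)
    s=np.linalg.lstsq(np.c_[d1,-d2],o2-o1,rcond=None)[0]
    a,b=o1+s[0]*d1,o2+s[1]*d2
    return (a+b)/2,np.linalg.norm(a-b)
def proj(c,X):
    q=np.array(c["R"])@X+c["t"];return np.array([c["fx"]*q[0]/q[2]+c["cx"],c["fy"]*q[1]/q[2]+c["cy"]])
def rect(c,mask,z):
    p=cv2.findNonZero(mask.astype(np.uint8)).reshape(-1,2)
    h=cv2.convexHull(p).reshape(-1,2)
    X=np.array([onz(c,q,z)[:2] for q in h]).astype(np.float32)*1000
    return cv2.minAreaRect(X),p
E
python3 - <<'E'
from h import *
import pickle
d=pickle.load(open("c0.pkl","rb"));c=d["top"];im=c["color"]
hsv=cv2.cvtColor(im,cv2.COLOR_BGR2HSV)
def big(m):
    n,l,s,_=cv2.connectedComponentsWithStats(m.astype(np.uint8));k=1+np.argmax(s[1:,4]);return l==k
def roi(m,x0,y0,x1,y1):
    r=np.zeros_like(m);r[y0:y1,x0:x1]=m[y0:y1,x0:x1];return r
g=(hsv[...,0]>60)&(hsv[...,0]<100)&(hsv[...,1]>80)
print("hsv samples",hsv[280,370],hsv[228,265],hsv[244,262],hsv[210,300])
print("base",rect(c,roi(g,345,230,415,300),.012)[0])
w=(hsv[...,0]>10)&(hsv[...,0]<30)&(hsv[...,2]>165)
m=roi(w,240,208,308,260);print(m.sum());r,p=rect(c,m,.05);print("cradle",r,p.min(0),p.max(0))
a=cv2.resize(im[215:305,235:415],None,fx=4,fy=4,interpolation=cv2.INTER_CUBIC)
s=d["side"]["color"][170:280,310:420];s=cv2.resize(s,None,fx=3.3,fy=3.3,interpolation=cv2.INTER_CUBIC)
mm=cv2.resize(m[215:305,235:415].astype(np.uint8)*255,None,fx=2,fy=2);
o=np.zeros((600,725,3),np.uint8);o[:a.shape[0],:a.shape[1]]=a[:,:725]
cv2.imwrite("pics/crop1.png",np.vstack([a[:240*2//2+120],np.zeros((1,720,3),np.uint8)]))
t=np.zeros((220,720,3),np.uint8);s2=cv2.resize(s,(220,220));t[:,:220]=s2;t[:180,300:660]=mm[...,None]
cv2.imwrite("pics/crop1.png",np.vstack([a,t]))
E
```

```text
hsv samples [69 88 61] [ 18 104  96] [ 18 108 166] [ 13 133 142]
base ((502.49688720703125, -253.7796630859375), (104.17379760742188, 105.71234893798828), 11.41446304321289)
398
cradle ((568.8810424804688, 10.19906997680664), (102.63386535644531, 63.47193145751953), 81.44613647460938) [252 218] [297 249]
```

View pics/crop1.png

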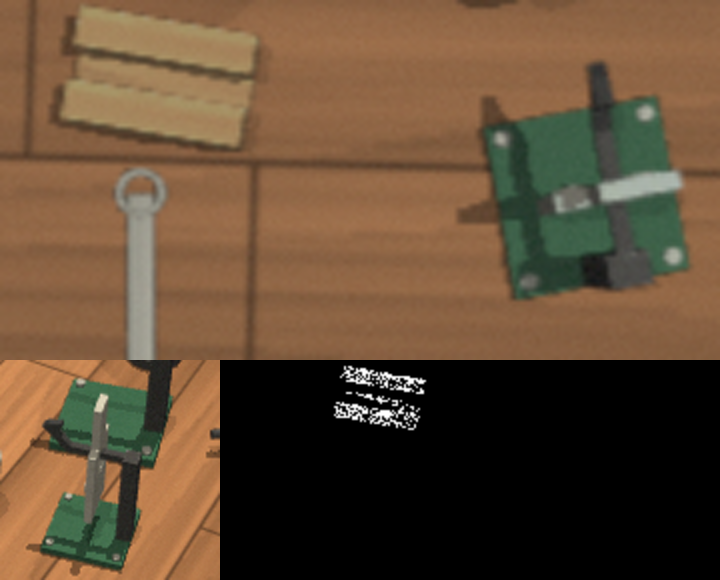

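Run:
```python
from h import *
import pickle
d=pickle.load(open("c0.pkl","rb"));T,S=d["top"],d["side"]
H=np.array([.5025,-.2538,0]);y=np.radians(11.4);ex=np.array([np.cos(y),np.sin(y),0]);ey=np.array([-np.sin(y),np.cos(y),0])
def loc(X): r=X-H;return np.round([r@ex*1e3,r@ey*1e3,X[2]*1e3],1)
for n,p in(("strip L",(600,188)),("strip R",(682,182)),("shoulderL",(548,203))):
    q=(235+p[0]/4,215+p[1]/4)
    for z in(.224,.164):print(n,z,loc(onz(T,q,z)))
print("side top",loc(onz(S,(360,188),.224)))
print("tip top view",loc(onz(T,(235+597/4,215+68/4),.18)), "post",loc(onz(T,(235+628/4,215+270/4),.15)))
print("tri tabtop",tri(T,(235+641/4,215+185/4),S,(360,188)))
print("tin",onz(T,(370,192),.1), "tip side",loc(onz(S,(335,205),.18)))
```

```text
strip L 0.224 [  1.   15.1 224. ]
strip L 0.164 [  1.7   7.8 164. ]
strip R 0.224 [ -3.3 -27.8 224. ]
strip R 0.164 [ -2.8 -37.3 164. ]
shoulderL 0.224 [ -2.   43.4 224. ]
shoulderL 0.164 [ -1.5  37.5 164. ]
side top [  7.6 -12.3 224. ]
tip top view [ 66.3  -0.6 180. ] post [-45.7  -1.  150. ]
tri tabtop (array([ 0.50557403, -0.25775431,  0.23111551]), np.float64(0.007022828137555256))
tin [ 0.66805021 -0.21560174  0.1       ] tip side [ 60.6  17.  180. ]
```

move_arm([
  {"grip":35,"tz":-35},
  {"tz":-35},
  {"tz":-35},
  {"tx":30,"ty":-18},
  {"tx":30,"ty":-18},
  {"tx":30,"ty":-18},
  {"tx":30,"ty":-18},
  {"tx":30,"ty":-18},
])

```text
$.commands[0]: bad value
```

move_arm([
  {"tx":30,"ty":-18},
  {"tx":30,"ty":-18},
  {"tx":30,"ty":-18},
  {"tx":30,"ty":-18},
  {"tx":30,"ty":-18},
  {"tx":30,"ty":-18},
  {"tx":30,"ty":-18},
  {"tx":30,"ty":-18},
])

```text
$.commands[0]: bad value
```

move_arm([
  {"tx":30,"ty":-16,"wz":-0.1},
  {"wz":-0.12},
  {"wz":-0.12},
  {"wz":-0.12},
  {"wz":-0.12},
  {"wz":-0.12},
  {"wz":-0.12},
  {"wz":-0.12},
])

```text
$.commands[0]: bad value
```

move_arm([
  {"wz":-0.12},
  {"wz":-0.12},
  {"wz":-0.12},
  {"wz":-0.12},
  {"wz":-0.09},
  {"wz":0},
])

```text
$.commands[0]: bad value
```

Run:
```python
from h import *
from station import telemetry, capture
import pickle
c=capture("wrist");pickle.dump(c,open("w1.pkl","wb"));cv2.imwrite("pics/w1.png",c["color"])
s=telemetry.read_state();print(s["clock"],s["q"].round(3),s["ee_pos"].round(4),s["eef_rot"].round(4),s["finger_gap"],s["contact_force"])
y=np.radians(11.4);ex=np.array([np.cos(y),np.sin(y),0]);ey=np.array([-np.sin(y),np.cos(y),0]);H=np.array([.5025,-.2538,0])
for a in((0,17,224),(0,-17,224),(0,35,164),(0,-35,164),(67,0,177),(-45,0,150)):print(a,proj(c,H+ex*a[0]/1e3+ey*a[1]/1e3+[0,0,a[2]/1e3]).round(0))
```

```text
0.2 [-1.313  0.353  1.634  0.     1.155 -0.002] [ 0.1605 -0.6037  0.2308] [-3.1407 -0.      0.2598] 0.9960986505608315 [-0.68706438  0.05960272 -0.04941584]
(0, 17, 224) [-2157. -3187.]
(0, -17, 224) [-1807. -3112.]
(0, 35, 164) [ -722. -1183.]
(0, -35, 164) [ -456. -1149.]
(67, 0, 177) [-1055. -2255.]
(-45, 0, 150) [-392. -743.]
```

View pics/w1.png

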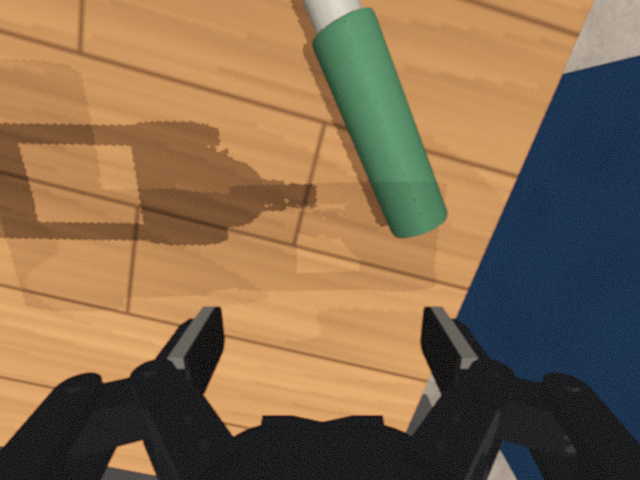

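The arm did not move: rows were refused because every field is needed. The picture only shows the green screwdriver at (380,130) below the open fingers.

move_arm([
  {"grip":35,"tx":0,"ty":0,"tz":-35,"wx":0,"wy":0,"wz":0},
  {"grip":35,"tx":0,"ty":0,"tz":-35,"wx":0,"wy":0,"wz":0},
  {"grip":35,"tx":0,"ty":0,"tz":-35,"wx":0,"wy":0,"wz":0},
  {"grip":35,"tx":30,"ty":-18,"tz":0,"wx":0,"wy":0,"wz":0},
  {"grip":35,"tx":30,"ty":-18,"tz":0,"wx":0,"wy":0,"wz":0},
  {"grip":35,"tx":30,"ty":-18,"tz":0,"wx":0,"wy":0,"wz":0},
  {"grip":35,"tx":30,"ty":-18,"tz":0,"wx":0,"wy":0,"wz":0},
  {"grip":35,"tx":30,"ty":-18,"tz":0,"wx":0,"wy":0,"wz":0},
])

```text
clock: 0.87
ee_pos: [0.2831, -0.4772, 0.3363]
eef_rot: [-3.142, -0.0, 0.259]
contact_force: [0.9, -0.6, 0.4]
finger_gap: 0.354
finger_force: 0.0
```

move_arm([
  {"grip":35,"tx":30,"ty":-18,"tz":0,"wx":0,"wy":0,"wz":0},
  {"grip":35,"tx":30,"ty":-18,"tz":0,"wx":0,"wy":0,"wz":0},
  {"grip":35,"tx":30,"ty":-18,"tz":0,"wx":0,"wy":0,"wz":0},
  {"grip":35,"tx":30,"ty":-18,"tz":0,"wx":0,"wy":0,"wz":0},
  {"grip":35,"tx":30,"ty":-18,"tz":0,"wx":0,"wy":0,"wz":0},
  {"grip":35,"tx":30,"ty":-18,"tz":0,"wx":0,"wy":0,"wz":0},
  {"grip":35,"tx":30,"ty":-18,"tz":0,"wx":0,"wy":0,"wz":0},
  {"grip":35,"tx":30,"ty":-18,"tz":0,"wx":0,"wy":0,"wz":0},
])

```text
clock: 1.53
ee_pos: [0.4782, -0.2762, 0.3363]
eef_rot: [3.142, -0.0, 0.26]
contact_force: [1.2, -0.7, 1.0]
finger_gap: 0.352
finger_force: 0.0
```

move_arm([
  {"grip":35,"tx":30,"ty":-16,"tz":0,"wx":0,"wy":0,"wz":-0.1},
  {"grip":35,"tx":0,"ty":0,"tz":0,"wx":0,"wy":0,"wz":-0.12},
  {"grip":35,"tx":0,"ty":0,"tz":0,"wx":0,"wy":0,"wz":-0.12},
  {"grip":35,"tx":0,"ty":0,"tz":0,"wx":0,"wy":0,"wz":-0.12},
  {"grip":35,"tx":0,"ty":0,"tz":0,"wx":0,"wy":0,"wz":-0.12},
  {"grip":35,"tx":0,"ty":0,"tz":0,"wx":0,"wy":0,"wz":-0.12},
  {"grip":35,"tx":0,"ty":0,"tz":0,"wx":0,"wy":0,"wz":-0.12},
  {"grip":35,"tx":0,"ty":0,"tz":0,"wx":0,"wy":0,"wz":-0.12},
])

```text
clock: 2.2
ee_pos: [0.5021, -0.2544, 0.3361]
eef_rot: [-3.141, -0.0, 1.206]
contact_force: [0.5, -0.6, 0.3]
finger_gap: 0.353
finger_force: 0.0
```

move_arm([
  {"grip":35,"tx":0,"ty":0,"tz":0,"wx":0,"wy":0,"wz":-0.12},
  {"grip":35,"tx":0,"ty":0,"tz":0,"wx":0,"wy":0,"wz":-0.12},
  {"grip":35,"tx":0,"ty":0,"tz":0,"wx":0,"wy":0,"wz":-0.12},
  {"grip":35,"tx":0,"ty":0,"tz":0,"wx":0,"wy":0,"wz":-0.12},
  {"grip":35,"tx":0,"ty":0,"tz":0,"wx":0,"wy":0,"wz":-0.09},
  {"grip":35,"tx":0,"ty":0,"tz":0,"wx":0,"wy":0,"wz":0},
])

```text
clock: 2.7
ee_pos: [0.5021, -0.2545, 0.3361]
eef_rot: [-3.141, -0.0, 1.774]
contact_force: [0.2, 0.6, -0.0]
finger_gap: 0.351
finger_force: 0.0
```

```bash
cat > look.py <<'E'
from h import *
from station import telemetry, capture
import pickle,sys
c=capture("wrist");n=sys.argv[1];pickle.dump(c,open(n+".pkl","wb"));cv2.imwrite(f"pics/{n}.png",c["color"])
s=telemetry.read_state();print(s["clock"],s["q"].round(3),s["ee_pos"].round(4),s["eef_rot"].round(4),s["finger_gap"],s["contact_force"].round(1))
y=np.radians(11.4);ex=np.array([np.cos(y),np.sin(y),0]);ey=np.array([-np.sin(y),np.cos(y),0]);H=np.array([.5025,-.2538,0])
for a in((0,17,224),(0,-17,224),(0,35,164),(0,-35,164),(67,0,177),(-45,0,150)):print(a,proj(c,H+ex*a[0]/1e3+ey*a[1]/1e3+[0,0,a[2]/1e3]).round(0))
E
python3 look.py w2
```

```text
2.75 [-0.472  0.172  1.64   0.     1.33  -0.669] [ 0.5021 -0.2545  0.3361] [-3.1414e+00 -2.0000e-04  1.7681e+00] 0.3508100227839431 [-0.1  0.6  0.3]
(0, 17, 224) [322. 215.]
(0, -17, 224) [322. 257.]
(0, 35, 164) [322. 181.]
(0, -35, 164) [322. 253.]
(67, 0, 177) [395. 221.]
(-45, 0, 150) [276. 214.]
```

View pics/w2.png

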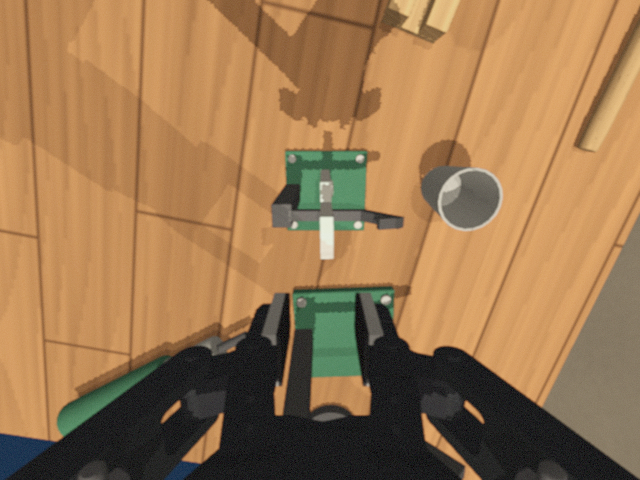

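The wrist view shows the small hanger. The bracket's tab top is at (327,240), predicted (322,236), and the hook tip is at (400,222), predicted (395,221). So the whole hanger is about 3 mm farther along its x than estimated. The tin is at (468,200), clear of the work.

move_arm([
  {"grip":35,"tx":0,"ty":3,"tz":30,"wx":0,"wy":0,"wz":0},
  {"grip":35,"tx":0,"ty":0,"tz":30,"wx":0,"wy":0,"wz":0},
  {"grip":35,"tx":0,"ty":0,"tz":30,"wx":0,"wy":0,"wz":0},
  {"grip":35,"tx":0,"ty":0,"tz":25,"wx":0,"wy":0,"wz":0},
  {"grip":35,"tx":0,"ty":0,"tz":20,"wx":0,"wy":0,"wz":0},
  {"grip":35,"tx":0,"ty":0,"tz":18,"wx":0,"wy":0,"wz":0},
  {"grip":35,"tx":0,"ty":0,"tz":0,"wx":0,"wy":0,"wz":0},
  {"grip":35,"tx":0,"ty":0,"tz":0,"wx":0,"wy":0,"wz":0},
])

```text
clock: 3.42
ee_pos: [0.5047, -0.2537, 0.1828]
eef_rot: [-3.14, -0.001, 1.767]
contact_force: [0.3, 0.3, 0.1]
finger_gap: 0.349
finger_force: 0.0
```

Run:
```python
from station import telemetry, capture
import cv2,numpy as np
c=capture("wrist")["color"];s=capture("side")["color"][150:290,290:430]
cv2.imwrite("pics/g1.png",np.hstack([c[:,60:560],cv2.copyMakeBorder(cv2.resize(s,(290,290),interpolation=cv2.INTER_CUBIC),0,190,0,0,cv2.BORDER_CONSTANT)]))
s=telemetry.read_state();print(s["ee_pos"],s["eef_rot"],s["contact_force"])
```

```text
[ 0.50585362 -0.25429031  0.1844847 ] [3.14041004e+00 9.28895372e-04 1.76845469e+00] [-0.21916953 -1.13936051 -0.01216785]
```

View pics/g1.png

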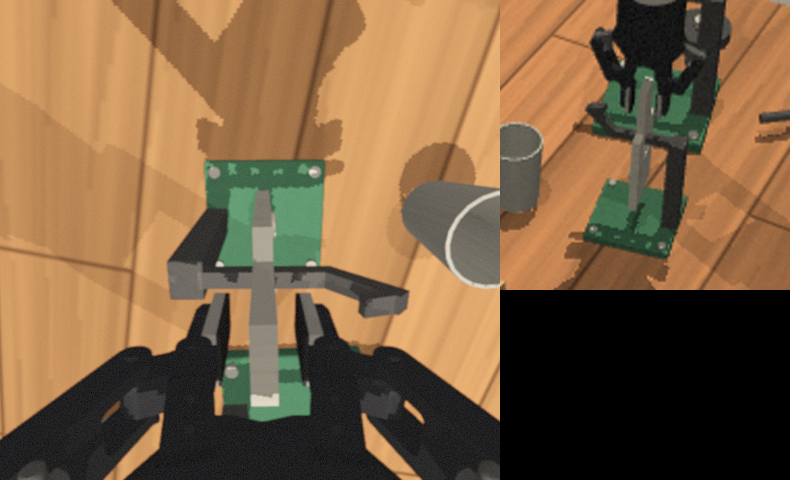

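The tab (263,380) is centred between the pads, whose inner faces are at 225 and 303. Next I close and raise.

move_arm([
  {"grip":5,"tx":0,"ty":0,"tz":0,"wx":0,"wy":0,"wz":0},
  {"grip":0,"tx":0,"ty":0,"tz":0,"wx":0,"wy":0,"wz":0},
  {"grip":0,"tx":0,"ty":0,"tz":0,"wx":0,"wy":0,"wz":0},
  {"grip":0,"tx":0,"ty":0,"tz":0,"wx":0,"wy":0,"wz":0},
  {"grip":0,"tx":0,"ty":0,"tz":0,"wx":0,"wy":0,"wz":0},
  {"grip":0,"tx":0,"ty":0,"tz":0,"wx":0,"wy":0,"wz":0},
])

```text
clock: 4.02
ee_pos: [0.5057, -0.2543, 0.1847]
eef_rot: [3.14, 0.001, 1.77]
contact_force: [-1.5, -0.4, 5.8]
finger_gap: 0.109
finger_force: 58.4
```

move_arm([
  {"grip":0,"tx":0,"ty":0,"tz":-3,"wx":0,"wy":0,"wz":0},
  {"grip":0,"tx":0,"ty":0,"tz":-3,"wx":0,"wy":0,"wz":0},
  {"grip":0,"tx":0,"ty":0,"tz":-3,"wx":0,"wy":0,"wz":0},
  {"grip":0,"tx":0,"ty":0,"tz":-3,"wx":0,"wy":0,"wz":0},
  {"grip":0,"tx":0,"ty":0,"tz":0,"wx":0,"wy":0,"wz":0},
  {"grip":0,"tx":0,"ty":0,"tz":0,"wx":0,"wy":0,"wz":0},
])

```text
clock: 4.52
ee_pos: [0.5053, -0.2539, 0.1955]
eef_rot: [3.141, 0.0, 1.77]
contact_force: [-0.2, 0.1, -2.6]
finger_gap: 0.113
finger_force: 58.3
```

move_arm([
  {"grip":0,"tx":0,"ty":-4,"tz":0.2,"wx":-0.08,"wy":0,"wz":0},
  {"grip":0,"tx":0,"ty":-4,"tz":0.2,"wx":-0.08,"wy":0,"wz":0},
  {"grip":0,"tx":0,"ty":-4,"tz":0.2,"wx":-0.08,"wy":0,"wz":0},
  {"grip":0,"tx":0,"ty":-4,"tz":0.2,"wx":-0.08,"wy":0,"wz":0},
  {"grip":0,"tx":0,"ty":0,"tz":0,"wx":0,"wy":0,"wz":0},
  {"grip":0,"tx":0,"ty":0,"tz":0,"wx":0,"wy":0,"wz":0},
])

```text
clock: 5.02
ee_pos: [0.4885, -0.2573, 0.1923]
eef_rot: [2.824, -0.001, 1.768]
contact_force: [-0.7, 0.6, -2.2]
finger_gap: 0.11
finger_force: 59.4
```

```bash
cat > st.py <<'E'
import numpy as np
from scipy.spatial.transform import Rotation as Rn
from station import telemetry
s=telemetry.read_state();R=Rn.from_euler("xyz",s["eef_rot"]).as_matrix()
y=np.radians(11.4);ex=np.array([np.cos(y),np.sin(y),0]);ey=np.array([-np.sin(y),np.cos(y),0]);H=np.array([.5025,-.2538,0])+.003*ex
w=s["ee_pos"]+R[:,2]*.0505;r=w-H
print(s["clock"],s["q"].round(2),"force",s["contact_force"].round(1),s["torque"].round(2),"gap",s["finger_gap"])
print("window in hanger",(r@ex*1e3).round(1),(r@ey*1e3).round(1),(r[2]*1e3).round(1),"tilt",np.degrees(np.arctan2(R[:,2]@ex,-R[2,2])).round(1),"lat",(R[:,2]@ey).round(3))
E
python3 st.py
```

```text
5.0167 [-0.63  0.19  2.    0.34  0.76 -1.05] force [-0.7  0.6 -2.2] [-0.07  0.29 -0.03] gap 0.11013455984764753
window in hanger -1.6 -0.7 144.3 tilt 18.2 lat 0.0
```

move_arm([
  {"grip":0,"tx":0,"ty":-4,"tz":0.3,"wx":-0.08,"wy":0,"wz":0},
  {"grip":0,"tx":0,"ty":-4,"tz":0.3,"wx":-0.08,"wy":0,"wz":0},
  {"grip":0,"tx":0,"ty":-4,"tz":0.3,"wx":-0.08,"wy":0,"wz":0},
  {"grip":0,"tx":0,"ty":-4,"tz":0.3,"wx":-0.08,"wy":0,"wz":0},
  {"grip":0,"tx":0,"ty":-3,"tz":0.2,"wx":-0.06,"wy":0,"wz":0},
  {"grip":0,"tx":0,"ty":0,"tz":0,"wx":0,"wy":0,"wz":0},
  {"grip":0,"tx":0,"ty":0,"tz":0,"wx":0,"wy":0,"wz":0},
])

```text
clock: 5.6
ee_pos: [0.4745, -0.2597, 0.1825]
eef_rot: [2.46, -0.004, 1.771]
contact_force: [0.2, 0.4, -2.5]
finger_gap: 0.107
finger_force: 59.5
```

```bash
python3 st.py
```

```text
5.6 [-0.86  0.19  2.2   1.07  0.68 -1.9 ] force [ 0.2  0.4 -2.5] [-0.11  0.63 -0.05] gap 0.1070158645902853
window in hanger 0.2 -0.1 143.3 tilt 39.1 lat 0.004
```

move_arm([
  {"grip":0,"tx":0,"ty":4.3,"tz":3,"wx":0,"wy":0,"wz":0},
  {"grip":0,"tx":0,"ty":4.3,"tz":3,"wx":0,"wy":0,"wz":0},
  {"grip":0,"tx":0,"ty":4.3,"tz":3,"wx":0,"wy":0,"wz":0},
  {"grip":0,"tx":0,"ty":4.3,"tz":3,"wx":0,"wy":0,"wz":0},
  {"grip":0,"tx":0,"ty":4.3,"tz":3,"wx":0,"wy":0,"wz":0},
  {"grip":0,"tx":0,"ty":5,"tz":-0.5,"wx":0,"wy":0,"wz":0},
  {"grip":0,"tx":0,"ty":5,"tz":-0.5,"wx":0,"wy":0,"wz":0},
  {"grip":0,"tx":0,"ty":0,"tz":0,"wx":0,"wy":0,"wz":0},
])

```text
clock: 6.27
ee_pos: [0.508, -0.253, 0.1931]
eef_rot: [2.456, -0.001, 1.772]
contact_force: [0.6, -0.0, -2.5]
finger_gap: 0.112
finger_force: 59.4
```

```bash
python3 st.py
python3 - <<'E'
from station import capture
import cv2,numpy as np
w=capture("wrist")["color"];s=capture("side")["color"][150:270,290:410]
cv2.imwrite("pics/h1.png",np.hstack([w[:,60:500],cv2.copyMakeBorder(cv2.resize(s,(360,360),interpolation=cv2.INTER_CUBIC),0,120,0,0,cv2.BORDER_CONSTANT)]))
E
```

```text
6.2667 [-0.79  0.2   2.16  1.06  0.65 -1.82] force [ 0.6 -0.  -2.5] [-0.15  0.62  0.02] gap 0.11191963318480194
window in hanger 34.5 -0.2 154.0 tilt 39.3 lat 0.002
```

View pics/h1.png

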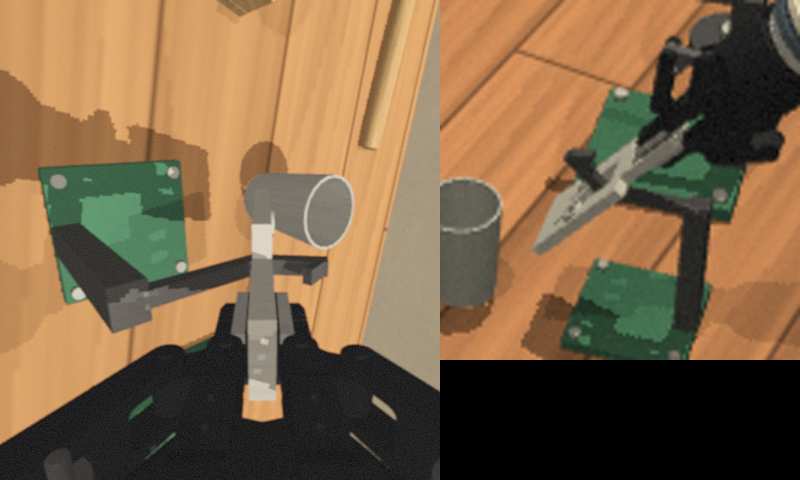

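The bracket is at the bend, tilted 39°, with the hook through its window (side inset 625,185). The bottom edge is clear of the tin. I back it out along the bar.

move_arm([
  {"grip":0,"tx":0,"ty":5,"tz":-0.5,"wx":0,"wy":0,"wz":0},
  {"grip":0,"tx":0,"ty":5,"tz":-0.5,"wx":0,"wy":0,"wz":0},
  {"grip":0,"tx":0,"ty":5,"tz":-0.5,"wx":0,"wy":0,"wz":0},
  {"grip":0,"tx":0,"ty":5,"tz":-0.5,"wx":0,"wy":0,"wz":0},
  {"grip":0,"tx":0,"ty":0,"tz":0,"wx":0,"wy":0,"wz":0},
])

```text
clock: 6.78
ee_pos: [0.522, -0.2504, 0.2074]
eef_rot: [2.456, -0.001, 1.771]
contact_force: [-0.3, 0.0, -1.9]
finger_gap: 0.105
finger_force: 59.4
```

```bash
python3 st.py
```

```text
6.7833 [-0.76  0.19  2.14  1.02  0.66 -1.75] force [-0.3  0.  -1.9] [-0.11  0.57  0.03] gap 0.1046220031552782
window in hanger 48.7 -0.4 168.4 tilt 39.3 lat 0.002
```

move_arm([
  {"grip":0,"tx":0,"ty":4,"tz":-0.4,"wx":0,"wy":0,"wz":0},
  {"grip":0,"tx":0,"ty":4,"tz":-0.4,"wx":0,"wy":0,"wz":0},
  {"grip":0,"tx":0,"ty":4,"tz":-0.4,"wx":0,"wy":0,"wz":0},
  {"grip":0,"tx":0,"ty":0,"tz":0,"wx":0,"wy":0,"wz":0},
])

```text
clock: 7.12
ee_pos: [0.5301, -0.2486, 0.2156]
eef_rot: [2.456, -0.001, 1.771]
contact_force: [0.7, -1.1, -2.2]
finger_gap: 0.112
finger_force: 59.4
```

move_arm([
  {"grip":0,"tx":0,"ty":4,"tz":-0.4,"wx":0,"wy":0,"wz":0},
  {"grip":0,"tx":0,"ty":4,"tz":-0.4,"wx":0,"wy":0,"wz":0},
  {"grip":0,"tx":0,"ty":4,"tz":-0.4,"wx":0,"wy":0,"wz":0},
  {"grip":0,"tx":0,"ty":4,"tz":-0.4,"wx":0,"wy":0,"wz":0},
  {"grip":0,"tx":0,"ty":4,"tz":-0.4,"wx":0,"wy":0,"wz":0},
  {"grip":0,"tx":0,"ty":4,"tz":-0.4,"wx":0,"wy":0,"wz":0},
  {"grip":0,"tx":0,"ty":4,"tz":-0.4,"wx":0,"wy":0,"wz":0},
  {"grip":0,"tx":0,"ty":0,"tz":0,"wx":0,"wy":0,"wz":0},
])

```text
clock: 7.78
ee_pos: [0.5496, -0.2447, 0.2355]
eef_rot: [2.456, -0.001, 1.771]
contact_force: [-0.1, -0.3, -1.6]
finger_gap: 0.114
finger_force: 59.4
```

```bash
python3 st.py
```

```text
7.7833 [-0.71  0.16  2.08  0.94  0.67 -1.61] force [-0.1 -0.3 -1.6] [-0.12  0.51 -0.  ] gap 0.1139411875807441
window in hanger 77.0 -0.3 196.4 tilt 39.3 lat 0.002
```

move_arm([
  {"grip":0,"tx":0,"ty":7,"tz":-0.7,"wx":0,"wy":0,"wz":0},
  {"grip":0,"tx":0,"ty":7,"tz":-0.7,"wx":0,"wy":0,"wz":0},
  {"grip":0,"tx":0,"ty":12.7,"tz":-15.5,"wx":0,"wy":0,"wz":0},
  {"grip":0,"tx":0,"ty":12.7,"tz":-15.5,"wx":0,"wy":0,"wz":0},
  {"grip":0,"tx":0,"ty":12.7,"tz":-15.5,"wx":0,"wy":0,"wz":0},
  {"grip":0,"tx":0,"ty":12.7,"tz":-15.5,"wx":0,"wy":0,"wz":0},
  {"grip":0,"tx":0,"ty":12.7,"tz":-15.5,"wx":0,"wy":0,"wz":0},
])

```text
clock: 8.37
ee_pos: [0.559, -0.2425, 0.3462]
eef_rot: [2.457, -0.002, 1.771]
contact_force: [0.3, -0.4, -2.6]
finger_gap: 0.11
finger_force: 59.4
```

move_arm([
  {"grip":0,"tx":0,"ty":0,"tz":0,"wx":0.1,"wy":0,"wz":0},
  {"grip":0,"tx":0,"ty":0,"tz":0,"wx":0.1,"wy":0,"wz":0},
  {"grip":0,"tx":0,"ty":0,"tz":0,"wx":0.1,"wy":0,"wz":0},
  {"grip":0,"tx":0,"ty":0,"tz":0,"wx":0.1,"wy":0,"wz":0},
  {"grip":0,"tx":0,"ty":0,"tz":0,"wx":0.1,"wy":0,"wz":0},
  {"grip":0,"tx":0,"ty":0,"tz":0,"wx":0.1,"wy":0,"wz":0},
  {"grip":0,"tx":0,"ty":0,"tz":0,"wx":0.085,"wy":0,"wz":0},
  {"grip":0,"tx":0,"ty":0,"tz":0,"wx":0,"wy":0,"wz":0},
])

```text
clock: 9.03
ee_pos: [0.5612, -0.2419, 0.3448]
eef_rot: [-3.138, -0.001, 1.772]
contact_force: [-0.7, 0.6, -2.6]
finger_gap: 0.11
finger_force: 59.6
```

```bash
python3 st.py
```

```text
9.0333 [-0.41  0.25  1.52 -0.    1.37 -0.61] force [-0.7  0.6 -2.6] [-0.04 -0.01 -0.01] gap 0.10988131603846228
window in hanger 56.7 0.1 294.3 tilt -0.2 lat 0.001
```

move_arm([
  {"grip":0,"tx":28,"ty":7,"tz":0,"wx":0,"wy":0,"wz":0},
  {"grip":0,"tx":28,"ty":7,"tz":0,"wx":0,"wy":0,"wz":0},
  {"grip":0,"tx":28,"ty":7,"tz":0,"wx":0,"wy":0,"wz":0},
  {"grip":0,"tx":28,"ty":7,"tz":0,"wx":0,"wy":0,"wz":0},
  {"grip":0,"tx":28,"ty":7,"tz":0,"wx":0,"wy":0,"wz":0},
  {"grip":0,"tx":28,"ty":7,"tz":0,"wx":0,"wy":0,"wz":0},
  {"grip":0,"tx":0,"ty":0,"tz":0,"wx":0,"wy":0,"wz":0.117},
  {"grip":0,"tx":0,"ty":0,"tz":0,"wx":0,"wy":0,"wz":0.117},
])

```text
clock: 9.7
ee_pos: [0.5665, -0.0679, 0.3454]
eef_rot: [3.14, -0.003, 1.534]
contact_force: [0.1, -0.5, -1.5]
finger_gap: 0.108
finger_force: 59.6
```

move_arm([
  {"grip":0,"tx":0,"ty":0,"tz":0,"wx":0,"wy":0,"wz":0.117},
  {"grip":0,"tx":0,"ty":0,"tz":0,"wx":0,"wy":0,"wz":0},
  {"grip":0,"tx":0,"ty":0,"tz":0,"wx":0,"wy":0,"wz":0},
])

```text
clock: 9.95
ee_pos: [0.5664, -0.0697, 0.3453]
eef_rot: [3.141, -0.003, 1.423]
contact_force: [0.3, -0.4, -2.6]
finger_gap: 0.113
finger_force: 59.6
```

Run:
```python
from h import *
from station import telemetry, capture
import pickle
c=capture("wrist");pickle.dump(c,open("w3.pkl","wb"));cv2.imwrite("pics/w3.png",c["color"])
s=telemetry.read_state();print(s["clock"],s["ee_pos"].round(4),s["eef_rot"].round(4))
y=np.radians(-8.6);ex=np.array([np.cos(y),np.sin(y),0]);ey=np.array([-np.sin(y),np.cos(y),0]);C=np.array([.569,.010,0])
for a in((35,55,50),(35,-55,50),(-35,-55,50),(-35,55,50),(10,55,50),(10,-55,50),(-10,-55,50),(-10,55,50)):print(a,proj(c,C+ex*a[0]/1e3+ey*a[1]/1e3+[0,0,a[2]/1e3]).round(0))
```

```text
10.0 [ 0.5664 -0.0698  0.3453] [ 3.1414e+00 -2.4000e-03  1.4237e+00]
(35, 55, 50) [343.  82.]
(35, -55, 50) [341. 177.]
(-35, -55, 50) [286. 177.]
(-35, 55, 50) [283.  82.]
(10, 55, 50) [322.  82.]
(10, -55, 50) [322. 177.]
(-10, -55, 50) [306. 177.]
(-10, 55, 50) [305.  82.]
```

View pics/w3.png

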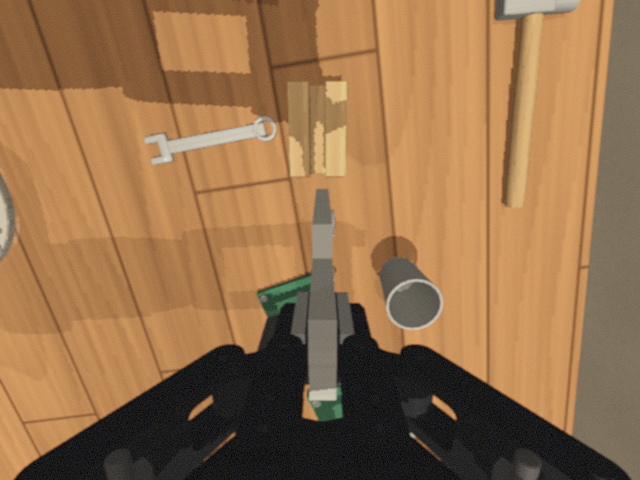

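The wrist view shows the empty cradle at columns 287–347 and rows 82–177, with the groove at about 309–326. The held bracket is at column 322, and the wrench (210,138) is clear. The cradle appears about 4 px farther in +x than estimated, the same bias as the hanger had, so I measure it here.

Run:
```python
from h import *
import pickle
from scipy.spatial.transform import Rotation as Rn
c=pickle.load(open("w3.pkl","rb"));im=c["color"];hsv=cv2.cvtColor(im,cv2.COLOR_BGR2HSV)
lab=cv2.cvtColor(im,cv2.COLOR_BGR2LAB).astype(int)
for r in (95,110,130,150,168):print(r,[(x,tuple(hsv[r,x])[0],hsv[r,x][1],hsv[r,x][2]) for x in range(282,352,1)] if r==150 else "")
R=Rn.from_euler("xyz",[3.1414,-.0024,1.4237]).as_matrix();t=np.array([.5664,-.0698,.3453])
for z in(.13,0,-.04):print("tool axis",z,proj(c,t+R[:,2]*z).round(1))
m=(hsv[...,0]>=16)&(hsv[...,0]<32)&(hsv[...,1]>60);q=np.zeros_like(m);q[70:190,275:360]=m[70:190,275:360]
q=cv2.morphologyEx(q.astype(np.uint8),cv2.MORPH_OPEN,np.ones((3,3)))
r,p=rect(c,q,.05);print(r,p.min(0),p.max(0),len(p))
```

```text
95 
110 
130 
150 [(282, np.uint8(14), np.uint8(142), np.uint8(191)), (283, np.uint8(14), np.uint8(144), np.uint8(172)), (284, np.uint8(13), np.uint8(152), np.uint8(146)), (285, np.uint8(14), np.uint8(150), np.uint8(143)), (286, np.uint8(14), np.uint8(143), np.uint8(162)), (287, np.uint8(14), np.uint8(150), np.uint8(173)), (288, np.uint8(15), np.uint8(137), np.uint8(183)), (289, np.uint8(18), np.uint8(119), np.uint8(201)), (290, np.uint8(20), np.uint8(114), np.uint8(213)), (291, np.uint8(20), np.uint8(101), np.uint8(223)), (292, np.uint8(19), np.uint8(101), np.uint8(222)), (293, np.uint8(19), np.uint8(108), np.uint8(221)), (294, np.uint8(18), np.uint8(109), np.uint8(222)), (295, np.uint8(18), np.uint8(112), np.uint8(219)), (296, np.uint8(18), np.uint8(111), np.uint8(220)), (297, np.uint8(18), np.uint8(113), np.uint8(222)), (298, np.uint8(17), np.uint8(113), np.uint8(221)), (299, np.uint8(18), np.uint8(115), np.uint8(220)), (300, np.uint8(18), np.uint8(111), np.uint8(220)), (301, np.uint8(18), np.uint8(113), np.uint8(214)), (302, np.uint8(17), np.uint8(115), np.uint8(197)), (303, np.u
[... 2000 characters left out ...]
.uint8(98), np.uint8(222)), (343, np.uint8(21), np.uint8(98), np.uint8(221)), (344, np.uint8(20), np.uint8(109), np.uint8(216)), (345, np.uint8(18), np.uint8(119), np.uint8(204)), (346, np.uint8(16), np.uint8(131), np.uint8(191)), (347, np.uint8(15), np.uint8(142), np.uint8(191)), (348, np.uint8(14), np.uint8(137), np.uint8(192)), (349, np.uint8(15), np.uint8(139), np.uint8(191)), (350, np.uint8(15), np.uint8(140), np.uint8(189)), (351, np.uint8(15), np.uint8(144), np.uint8(188))]
168 
tool axis 0.13 [320.9 231. ]
tool axis 0 [320.3 308.1]
tool axis -0.04 [319.8 363.1]
((573.1634521484375, 10.798324584960938), (110.97367858886719, 72.471923828125), 81.95825958251953) [287  80] [347 176] 5327
```

move_arm([
  {"grip":0,"tx":27,"ty":-2,"tz":0,"wx":0,"wy":0,"wz":-0.007},
  {"grip":0,"tx":27,"ty":-2,"tz":0,"wx":0,"wy":0,"wz":0},
  {"grip":0,"tx":26.6,"ty":-2,"tz":0,"wx":0,"wy":0,"wz":0},
  {"grip":0,"tx":0,"ty":0,"tz":35,"wx":0,"wy":0,"wz":0},
  {"grip":0,"tx":0,"ty":0,"tz":35,"wx":0,"wy":0,"wz":0},
  {"grip":0,"tx":0,"ty":0,"tz":35,"wx":0,"wy":0,"wz":0},
  {"grip":0,"tx":0,"ty":0,"tz":35,"wx":0,"wy":0,"wz":0},
  {"grip":0,"tx":0,"ty":0,"tz":0,"wx":0,"wy":0,"wz":0},
])

```text
clock: 10.67
ee_pos: [0.568, 0.011, 0.1989]
eef_rot: [-3.131, -0.0, 1.43]
contact_force: [-2.1, -0.6, -2.0]
finger_gap: 0.111
finger_force: 59.5
```

Run:
```python
from station import telemetry, capture
import cv2,numpy as np
w=capture("wrist")["color"];s=capture("side")["color"][200:350,210:360]
s=telemetry.read_state() and s
cv2.imwrite("pics/p1.png",np.hstack([w[40:440,160:500],cv2.resize(s,(400,400),interpolation=cv2.INTER_CUBIC)]))
t=telemetry.read_state();print(t["ee_pos"],t["eef_rot"],t["contact_force"])
```

```text
[0.57183948 0.01093521 0.20513006] [-3.13874751e+00 -1.54710049e-03  1.42862078e+00] [ 1.14503597 -0.43162197 -0.5831436 ]
```

View pics/p1.png

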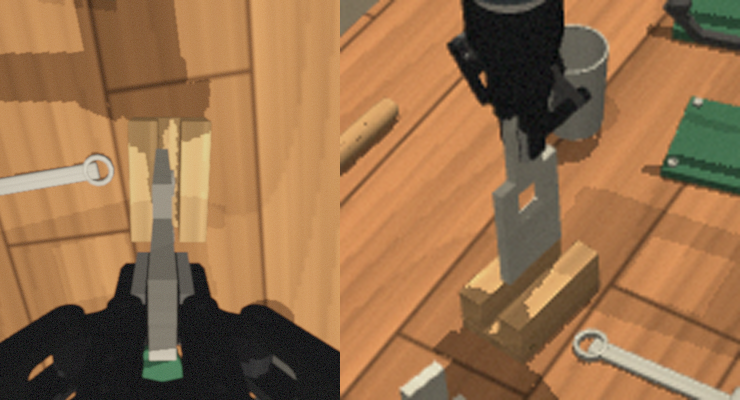

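The view shows the bracket bottom (162,150) just above the groove, roughly between walls whose inner edges are at about 157 and 181. The arm was still settling at that moment, so I re-measure now that it is still.

Run:
```python
from h import *
from station import telemetry, capture
c=capture("wrist");im=c["color"];g=cv2.cvtColor(im,cv2.COLOR_BGR2HSV)
t=telemetry.read_state();print(t["ee_pos"],t["eef_rot"],t["contact_force"])
for r in(172,180):print(r,[int(g[r,x,2]) for x in range(284,376)])
for r in(196,204,225):print(r,[(int(g[r,x,1]),int(g[r,x,2])) for x in range(308,345)])
m=(g[...,0]>=16)&(g[...,0]<32)&(g[...,1]>60);q=np.zeros_like(m);q[150:290,280:390]=m[150:290,280:390]
q=cv2.morphologyEx(q.astype(np.uint8),cv2.MORPH_OPEN,np.ones((3,3)));r,p=rect(c,q,.05);print(r,p.min(0),p.max(0))
```

```text
[0.57318858 0.01096368 0.20681518] [ 3.14101685e+00 -2.03500335e-03  1.42824293e+00] [ 0.39570576 -0.29775227 -1.24172341]
172 [168, 166, 164, 162, 161, 161, 164, 161, 161, 163, 163, 161, 160, 161, 160, 163, 163, 163, 163, 164, 166, 176, 178, 176, 174, 177, 167, 143, 122, 132, 147, 150, 151, 152, 153, 148, 148, 153, 180, 208, 221, 223, 224, 223, 221, 222, 220, 202, 173, 143, 119, 135, 160, 168, 162, 165, 162, 159, 162, 160, 164, 162, 159, 158, 161, 160, 158, 156, 157, 161, 158, 162, 167, 182, 198, 212, 219, 222, 220, 210, 197, 190, 194, 195, 191, 195, 190, 193, 190, 190, 191, 191]
180 [218, 219, 214, 210, 195, 175, 160, 160, 162, 163, 162, 160, 160, 161, 162, 161, 163, 163, 162, 166, 167, 171, 179, 174, 172, 171, 165, 144, 128, 132, 142, 149, 150, 150, 153, 149, 145, 157, 190, 212, 221, 223, 221, 222, 223, 222, 203, 174, 150, 132, 138, 186, 217, 223, 222, 221, 223, 223, 223, 222, 222, 224, 222, 222, 223, 221, 221, 222, 221, 221, 223, 221, 223, 223, 222, 223, 222, 221, 220, 207, 193, 187, 192, 194, 194, 195, 192, 190, 192, 190, 188, 189]
196 [(121, 171), (125, 170), (127, 167), (133, 
[... 663 characters left out ...]
, (131, 154), (127, 142), (121, 156), (115, 195), (101, 218), (104, 224), (103, 221), (102, 224), (103, 222), (103, 223), (108, 222), (107, 221), (107, 222)]
225 [(122, 180), (124, 166), (120, 168), (97, 161), (55, 152), (44, 151), (34, 149), (35, 152), (36, 150), (34, 149), (39, 152), (37, 153), (37, 157), (37, 152), (34, 152), (36, 154), (35, 151), (34, 150), (36, 154), (37, 152), (41, 150), (37, 153), (35, 154), (38, 154), (30, 159), (34, 163), (62, 170), (98, 195), (105, 217), (101, 225), (104, 223), (105, 220), (108, 221), (107, 222), (107, 222), (110, 221), (109, 222)]
((573.4481201171875, 12.27865219116211), (113.4631576538086, 71.36809539794922), 81.1537857055664) [283 157] [364 280]
```

Now settled: groove edges are at 311 and 334 (23 px = 20 mm), centre 322.7. The bracket bottom centre is at 321.8. It is aligned within 1 mm, so I lower.

move_arm([
  {"grip":0,"tx":0,"ty":0,"tz":10,"wx":0,"wy":0,"wz":0},
  {"grip":0,"tx":0,"ty":0,"tz":10,"wx":0,"wy":0,"wz":0},
  {"grip":0,"tx":0,"ty":0,"tz":10,"wx":0,"wy":0,"wz":0},
  {"grip":0,"tx":0,"ty":0,"tz":10,"wx":0,"wy":0,"wz":0},
  {"grip":0,"tx":0,"ty":0,"tz":10,"wx":0,"wy":0,"wz":0},
  {"grip":0,"tx":0,"ty":0,"tz":5,"wx":0,"wy":0,"wz":0},
  {"grip":0,"tx":0,"ty":0,"tz":0,"wx":0,"wy":0,"wz":0},
  {"grip":0,"tx":0,"ty":0,"tz":0,"wx":0,"wy":0,"wz":0},
])

```text
clock: 11.48
ee_pos: [0.5721, 0.0113, 0.1498]
eef_rot: [-3.14, -0.001, 1.427]
contact_force: [-0.8, 0.1, -1.7]
finger_gap: 0.111
finger_force: 59.5
```

move_arm([
  {"grip":0,"tx":0,"ty":0,"tz":2,"wx":0,"wy":0,"wz":0},
  {"grip":0,"tx":0,"ty":0,"tz":2,"wx":0,"wy":0,"wz":0},
  {"grip":0,"tx":0,"ty":0,"tz":2,"wx":0,"wy":0,"wz":0},
  {"grip":0,"tx":0,"ty":0,"tz":0,"wx":0,"wy":0,"wz":0},
  {"grip":0,"tx":0,"ty":0,"tz":0,"wx":0,"wy":0,"wz":0},
])

```text
clock: 11.9
ee_pos: [0.5722, 0.0112, 0.1443]
eef_rot: [-3.141, -0.002, 1.427]
contact_force: [0.3, 0.0, -1.8]
finger_gap: 0.106
finger_force: 59.6
```

move_arm([
  {"grip":0,"tx":0,"ty":0,"tz":1,"wx":0,"wy":0,"wz":0},
  {"grip":0,"tx":0,"ty":0,"tz":1,"wx":0,"wy":0,"wz":0},
  {"grip":0,"tx":0,"ty":0,"tz":0,"wx":0,"wy":0,"wz":0},
  {"grip":0,"tx":0,"ty":0,"tz":0,"wx":0,"wy":0,"wz":0},
])

```text
clock: 12.23
ee_pos: [0.5727, 0.0113, 0.1428]
eef_rot: [3.142, -0.002, 1.427]
contact_force: [-0.7, 0.9, 5.0]
finger_gap: 0.109
finger_force: 60.4
```

move_arm([
  {"grip":0,"tx":0,"ty":0,"tz":0.5,"wx":0,"wy":0,"wz":0},
  {"grip":0,"tx":0,"ty":0,"tz":0.5,"wx":0,"wy":0,"wz":0},
  {"grip":0,"tx":0,"ty":0,"tz":0,"wx":0,"wy":0,"wz":0},
  {"grip":0,"tx":0,"ty":0,"tz":0,"wx":0,"wy":0,"wz":0},
])

```text
clock: 12.57
ee_pos: [0.573, 0.0114, 0.1428]
eef_rot: [3.141, -0.002, 1.427]
contact_force: [-1.8, 0.6, 13.9]
finger_gap: 0.111
finger_force: 61.8
```

The floor is reached (force rose from -1.8 to 13.9 N at the expected height). I ease off slightly, open and retreat.

move_arm([
  {"grip":0,"tx":0,"ty":0,"tz":-0.7,"wx":0,"wy":0,"wz":0},
  {"grip":0,"tx":0,"ty":0,"tz":0,"wx":0,"wy":0,"wz":0},
  {"grip":20,"tx":0,"ty":0,"tz":0,"wx":0,"wy":0,"wz":0},
  {"grip":35,"tx":0,"ty":0,"tz":0,"wx":0,"wy":0,"wz":0},
  {"grip":40,"tx":0,"ty":0,"tz":0,"wx":0,"wy":0,"wz":0},
  {"grip":40,"tx":0,"ty":0,"tz":0,"wx":0,"wy":0,"wz":0},
  {"grip":40,"tx":0,"ty":0,"tz":0,"wx":0,"wy":0,"wz":0},
])

```text
clock: 13.15
ee_pos: [0.5721, 0.0112, 0.1417]
eef_rot: [-3.14, -0.002, 1.427]
contact_force: [1.2, 0.2, -0.3]
finger_gap: 0.401
finger_force: 0.0
```

move_arm([
  {"grip":40,"tx":0,"ty":0,"tz":-10,"wx":0,"wy":0,"wz":0},
  {"grip":40,"tx":0,"ty":0,"tz":-20,"wx":0,"wy":0,"wz":0},
  {"grip":40,"tx":0,"ty":0,"tz":-30,"wx":0,"wy":0,"wz":0},
  {"grip":40,"tx":0,"ty":0,"tz":-35,"wx":0,"wy":0,"wz":0},
  {"grip":40,"tx":0,"ty":0,"tz":-35,"wx":0,"wy":0,"wz":0},
  {"grip":40,"tx":0,"ty":0,"tz":-20,"wx":0,"wy":0,"wz":0},
  {"grip":40,"tx":0,"ty":0,"tz":0,"wx":0,"wy":0,"wz":0},
  {"grip":40,"tx":0,"ty":0,"tz":0,"wx":0,"wy":0,"wz":0},
])

```text
clock: 13.82
ee_pos: [0.573, 0.011, 0.2938]
eef_rot: [3.139, -0.002, 1.427]
contact_force: [-0.2, 0.6, -0.8]
finger_gap: 0.405
finger_force: 0.0
```

Run:
```python
from station import telemetry, capture
import cv2,numpy as np
w=capture("wrist")["color"];s=capture("side")["color"][190:420,150:380]
cv2.imwrite("pics/f1.png",np.hstack([w[40:440,160:500],cv2.resize(s,(400,400),interpolation=cv2.INTER_CUBIC)]))
t=telemetry.read_state();print(t["clock"],t["ee_pos"],t["contact_force"],t["finger_gap"])
```

```text
13.9167 [0.57166195 0.01094978 0.29121259] [-0.82792465  0.14756739 -0.46766991] 0.40033761752981817
```

View pics/f1.png

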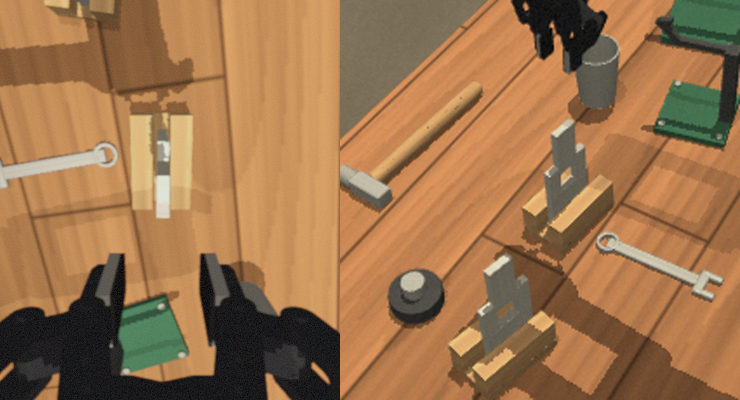

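The bracket stands upright in the empty cradle (565,170), within the cradle's ends. The finished bracket, tin, brush and wrench are undisturbed, and the gripper is clear.

```bash
python3 -c "
from station import job_done
print(job_done())"
```

```text
the job is handed in; nothing more can be done
None
```

The bracket came off the hook without forcing and now stands upright on the groove floor of the empty cradle, with the other items undisturbed; I handed the job in at about 14 s.

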